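Slide the glue bottle home into its bench stall

ROBOT

A 6-joint arm with a two-finger parallel gripper is mounted at the origin on a cart in front of the work surface, level with it; the furniture and walls round the work are solid. World frame = base frame: x ahead of the robot, y to its left, z up, the work surface at z = 0. Lengths are in m, angles in rad, forces in N, time in s.
With the tool pointing down it reaches from about 0.35 to 1 m from the base axis. Payload 7.1 kg.
Tool frame: the origin (TCP) lies between the finger pads; the fingertips stand 22 mm ahead of it and the grasp point (between the pads) lies 3 mm ahead of it; z points along the fingers, y is the line along which they close (so a half turn about z gives the same grasp; the last joint's range is limited). The gripper opens to 85 mm and grips with 20 to 120 N. Pads are 22 mm wide; open, the fingers measure 114 mm over their backs; the gripper's body (76 mm by 85 mm) begins 54 mm behind the grasp point. The pads swing forward as they close: fully open they stand 13 mm farther back than shut.
Start: joints at [1.291, 0.423, 1.63, -0, 1.089, -0.019], TCP at [0.161, 0.604, 0.219] pointing down, gripper open.
Joint ranges: [-3, 3], [-0.9, 2.11], [0.09, 2.58], [-1.31, 4.45], [0.11, 2.69], [-2.54, 2.54]. Speed limits (rad/s): [2.39, 2.39, 3.01, 3.14, 3.14, 3.14].

INTERFACE

Orientations are given as a rotation vector (axis times angle).
In Python, from rig import manip gives the robot as it stands. The module is installed in compiled form; this text tells all that it offers. Calls block until the motion is done:
- manip.move_to(position, orientation): joint-space move of the TCP to a pose.
- manip.servo_line(position, orientation=None, rate=0.15): straight line of the TCP; orientation=None keeps the orientation; rate is the mean speed in m/s.
- manip.set_joints(angles): joint-space move.
- manip.command_gripper(opening, f_grip=None): finger opening in m; f_grip is the grip in N (None keeps the last); returns when the fingers have stopped.
- manip.hold(seconds).
- manip.solve_ik(position, orientation): joint angles nearest the present ones, or None.
- manip.camera(name): name is "side" or "top"; returns a dict with "image" (420x560x3 uint8, red, green, blue), "fx", "fy", "cx", "cy" (pixels), "cam_to_world" (4x4, takes a point from camera to world coordinates). Camera axes: x right, y down, z forward; pixel columns grow to the right and rows downward; lengths in m; the calibration is good to about 2 mm. A picture is of the moment at which its call begins. There is no depth.
A pose or a line that the arm cannot do raises manip.IKError and nothing moves.
- manip.sign_off(): hands the job in; it is judged then, once.
Readings, each from a call of its own:
- manip.get_time(): time.
- manip.get_joint_positions(): joint angles.
- manip.get_joint_vel(): joint speeds.
- manip.get_tau(): joint torques, N m.
- manip.get_position(): TCP position.
- manip.get_ee_rot(): TCP orientation.
- manip.get_contact_force(): force on the tool from outside, world axes, zero at the start.
- manip.get_torque(): the same for the moment, N m.
- manip.get_width(): finger opening in m.
- manip.get_grip_force(): force on a finger pad.
Only numpy, scipy, OpenCV 4.12 (cv2) and the standard library are available. Lean on these libraries where they do the work, as an engineer would, in place of code of your own. Each camera call takes 0.05 s, during which the arm holds its last target. There are 200 camera calls.

TASK

Push the glue bottle that stands out on the open worktop across the bench into the empty wooden stall, until it stands upright and fully home against the stall's back. Push it gently and low on its body with the fingertips, so that it slides and never tips: do not grip, lift or knock it over. Leave the spare bottle in the other stall, the mug, the eraser and the roll of tape alone.

Things in the scene. Friction and masses are not known exactly. Their poses are not given: they have to be found in the camera images.
- glue_bottle: The bottle to push: yellow glue bottle with red spout, standing upright on the worktop, right of the stalls (less y). Round body 56 mm in diameter, 214 mm high with the spout; 0.3 to 0.65 kg. Slides if pushed below about 35 mm above the worktop, tips if pushed clearly higher: tilt the tool so the fingertips lead and nothing leans on its upper part. Origin: centre of its underside, z up.
- empty_stall: The empty stall: fixed U of brown wood, 34 mm high, no floor piece. Its mouth opens to its own -x, about world -y (within 15 degrees); push the bottle in along its +x. Bay 76 mm wide (y), 50 mm deep (x); cheeks 12 mm, back 20 mm thick. Origin on the worktop on the bay's centre line, 28 mm before the back's inner face, 22 mm inside the mouth: where the centre of a bottle fully home lies.
- spare_stall: The other, identical stall, with a spare bottle standing in it; same origin and axes. The two stalls lie side by side, at least 140 mm apart between centres; either may be the nearer to the robot.
- spare_bottle: Spare glue bottle, same kind as the one to push, standing loose in spare_stall. Origin at the centre of its underside. To be left alone.
- mug: Cream mug, 70 mm in diameter, 62 mm high, with a ring handle, standing loose beyond the stalls. Origin on its underside, 9 mm from the mug's axis toward the handle. To be left alone.
- eraser: Eraser in a blue sleeve, 24 x 55 x 13 mm, lying loose to the left of the stalls. Origin at the centre of its underside. To be left alone.
- masking_tape: Roll of masking tape lying flat, 105 mm across, 24 mm high, to the left beyond the stalls. Origin at the centre of its underside. To be left alone.
Mind the look-alikes: they are no part of the job. What is shaped like the glue_bottle but black or white is not meant.

How it is judged:
By the outcome, as a careful person would: the job done as asked, in the order asked, and still so for the second after the job is handed in, with the robot touching nothing.
It also fails if it takes over 61 s, if anything falls off the work surface, if the arm or the gripper's body presses on something with over 40 N, if the wrist force passes 120 N, or if a joint passes its speed limit or range.

## Working session

There is one attempt and no reset: what is moved stays moved. The work goes in short steps, each a Python script; the robot and the scene stay as the last script left them, time stands still between calls to the robot, and variables do not carry over. Pictures are saved under pics/ and viewed, at most 10 in all, crops included, and the job is handed in when it is done.

```bash
mkdir -p pics
cat > h.py <<'E'
import numpy as np, cv2
from rig import manip
def snap(n,fn):
    c=manip.camera(n); cv2.imwrite('pics/'+fn,c['image'][:,:,::-1]); np.savez('cam_'+n,**{k:c[k] for k in('fx','fy','cx','cy','cam_to_world','image')}); return c
def ray(n,u,v,z):
    c=np.load('cam_%s.npz'%n); T=c['cam_to_world']; d=T[:3,:3]@np.array([(u-c['cx'])/c['fx'],(v-c['cy'])/c['fy'],1.]); o=T[:3,3]
    return (o+d*(z-o[2])/d[2])
E
python3 - <<'E'
from h import *
for n in('top','side'):
    c=snap(n,n+'0.png'); print(n,c['fx'],c['cx'],c['cy'],np.round(c['cam_to_world'],3).tolist())
print(manip.get_time(),manip.get_ee_rot(),manip.get_width())
E
```

```text
top 493.5617396796278 287.32989946910266 215.76733167293568 [[-0.001, -0.999, 0.046, 0.546], [-1.0, 0.001, 0.0, 0.048], [-0.0, -0.046, -0.999, 1.116], [0.0, 0.0, 0.0, 1.0]]
side 523.5259831542319 274.91638007226317 211.56615956964183 [[0.999, -0.026, 0.045, 0.558], [-0.051, -0.677, 0.735, -1.014], [0.011, -0.736, -0.677, 1.019], [0.0, 0.0, 0.0, 1.0]]
0.1 [-4.08472590e-01 -3.11470414e+00  2.22294273e-03] 0.08559850754341412
```

View pics/top0.png

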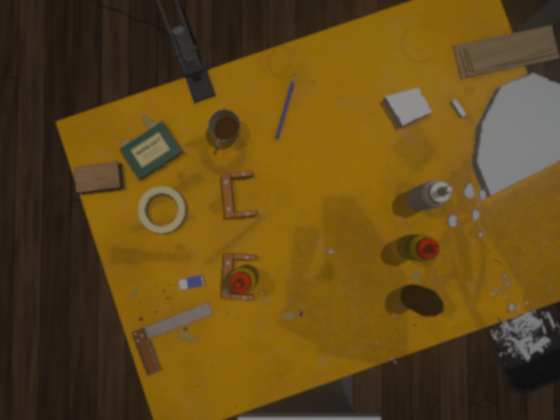

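View pics/side0.png

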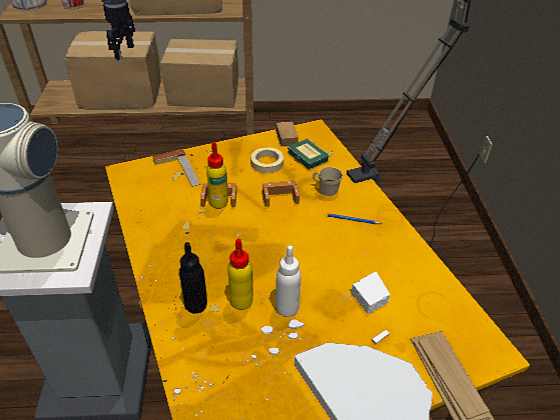

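Top view: the white bottle is near (430,195), the yellow one with the red spout near (422,248), and the black one near (422,298). The yellow one in the open is the target. The empty stall is near (238,196), and the spare bottle stands in the stall at (238,278). I'll confirm with one enlarged crop.

Run:
```python
from h import *
t=cv2.imread('pics/top0.png'); s=cv2.imread('pics/side0.png')
def cr(i,x,y,w,h,k): return cv2.convertScaleAbs(cv2.resize(i[y:y+h,x:x+w],None,fx=k,fy=k,interpolation=2),alpha=1.5)
# stall x210-270,y160-235 x5 ; bottles top x380-460,y 220-270... 
a=cr(t,212,163,56,60,5); b=cr(t,375,175,80,60,5); c=cr(t,375,230,80,60,5); d=cr(s,225,230,50,60,5)
print(a.shape,b.shape,d.shape)
o=np.vstack([np.hstack([a,c]),np.hstack([d,cr(s,255,170,56,60,5),np.zeros((300,150,3),'u1')])]) 
cv2.imwrite('pics/crop1.png',o)
```

```text
(300, 280, 3) (300, 400, 3) (300, 250, 3)
```

View pics/crop1.png

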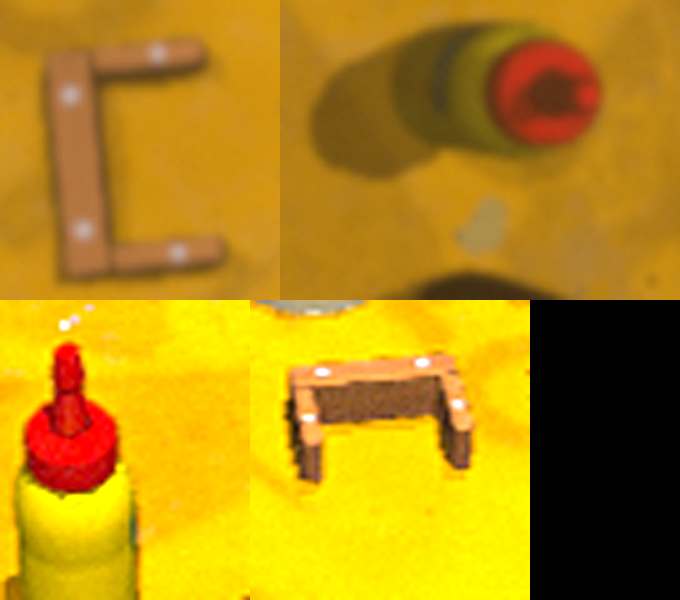

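Run:
```python
from h import *
f=lambda x,y,z=.034: ray('top',212+x/5,163+y/5,z)
P=dict(bo1=(48,55),bo2=(60,276),bi1=(97,75),bi2=(110,245),t1a=(207,40),t1b=(207,66),t2a=(227,238),t2b=(228,262))
for k,(x,y) in P.items(): print(k,f(x,y).round(4))
print('top spout tip side',ray('side',238.4,239,.214),'top',ray('top',435,249,.214))
print('collar top c at z~.15', ray('top',375+265/5,230+92/5,.16))
for u,v in((228,300),(253,300),(240.5,309.5)): print('side base',ray('side',u,v,0))
print('top base left',ray('top',397.4,247.5,0))
```

```text
bo1 [0.6883 0.1926 0.034 ]
bo2 [0.5909 0.1868 0.034 ]
bi1 [0.6795 0.171  0.034 ]
bi2 [0.6045 0.1649 0.034 ]
t1a [0.6949 0.1226 0.034 ]
t1b [0.6834 0.1225 0.034 ]
t2a [0.6075 0.1136 0.034 ]
t2b [0.597  0.1131 0.034 ]
top spout tip side [ 0.52845617 -0.22434292  0.214     ] top [ 0.52691965 -0.22138159  0.214     ]
collar top c at z~.15 [ 0.52694205 -0.22398016  0.16      ]
side base [ 0.49555067 -0.220281    0.        ]
side base [ 0.55609471 -0.22283243  0.        ]
side base [ 0.52574585 -0.24986563  0.        ]
top base left [ 0.52582324 -0.20043745  0.        ]
```

Confirmed: the target has a yellow body and red spout, at about (0.527, -0.222). The empty stall's origin is about (0.644, 0.140), with its axis about 0.08 rad left of +y. Both fit the given sizes. Next I'll plan the push with two partly open fingertips as a low cradle, tilted 45°.

```bash
cat >> h.py <<'E'
from scipy.spatial.transform import Rotation as R
O=np.array([.644,.1405]); D=np.array([-.08,.997]); OFF=.0308
def pose(c,h,back=0,z=.017,tilt=45,s=1):
    """TCP pose for fingertips cradling a bottle centred at c, heading h (2d)"""
    h=np.r_[np.array(h)/np.hypot(*h),0]; t=np.radians(tilt); up=np.array([0,0,1.])
    Z=h*np.sin(t)-up*np.cos(t); Y=s*np.cross(up,h); X=np.cross(Y,Z)
    p=np.r_[c,z]-h*(OFF+back)-.022*Z
    return p,R.from_matrix(np.c_[X,Y,Z]).as_rotvec()
E
python3 - <<'E'
from h import *
print('black',ray('side',194,302,0),'white',ray('side',288,306,0),'spare',ray('side',217,200,0))
B=np.array([.527,-.222]); pre=O-.11*D; h1=pre-B
print(pre,np.degrees(np.arctan2(*h1)))
for s in(1,-1):
  for tilt in(40,50,):
    for nm,a in dict(hi=(B,h1,.06,.35),lo=(B,h1,.06),touch=(B,h1),p1=(pre,h1),p2=(pre,D),home=(O,D),out=(O,D,.08),outhi=(O,D,.08,.3)).items():
      q=manip.solve_ik(*pose(*a,tilt=tilt,s=s)); print(s,tilt,nm,None if q is None else np.round(q,2))
E
```

```text
black [ 0.41371662 -0.22286357  0.        ] white [ 0.63974768 -0.24436988  0.        ] spare [0.4577255  0.14841289 0.        ]
[0.6528  0.03083] 26.453446768768575
1 40 hi None
1 40 lo [-0.92  0.79  1.7   0.7   1.12  2.21]
1 40 touch [-0.83  0.77  1.76  0.76  1.05  2.23]
1 40 p1 [-0.36  0.75  1.83  1.07  0.82  2.38]
1 40 p2 [-0.33  0.86  1.52  0.69  1.18  2.32]
1 40 home [-0.17  0.83  1.6   0.79  1.07  2.37]
1 40 out [-0.29  0.85  1.55  0.72  1.15  2.34]
1 40 outhi None
1 50 hi [-0.98  0.43  1.54  0.73  1.67  2.51]
1 50 lo [-0.98  0.88  1.65  0.77  1.26  2.13]
1 50 touch [-0.9   0.86  1.71  0.84  1.2   2.13]
1 50 p1 [-0.43  0.82  1.83  1.22  0.95  2.19]
1 50 p2 [-0.38  0.94  1.47  0.79  1.32  2.24]
1 50 home [-0.23  0.9   1.57  0.9   1.21  2.26]
1 50 out [-0.34  0.93  1.5   0.82  1.29  2.24]
1 50 outhi None
-1 40 hi [-0.92  0.36  1.54  0.61  1.59 -0.56]
-1 40 lo [-0.92  0.79  1.7   0.7   1.12 -0.93]
-1 40 touch [-0.83  0.77  1.76  0.76  1.05 -0.91]
-1 40 p1 [-0.36  0.75  1.83  1.07  0.82 -0.76]
-1 40 p2 [-0.33  0.86  1.52  0.69  1.18 -0.82]
-1 40 home [-0.17  0.83  1.6   0.79  1.07 -0.77]
-1 40 out [-0.29  0.85  1.55  0.72  1.15 -0.81]
-1 40 outhi [-0.29  0.5   1.44  0.65  1.51 -0.51]
-1 50 hi [-0.98  0.43  1.54  0.73  1.67 -0.64]
-1 50 lo [-0.98  0.88  1.65  0.77  1.26 -1.01]
-1 50 touch [-0.9   0.86  1.71  0.84  1.2  -1.01]
-1 50 p1 [-0.43  0.82  1.83  1.22  0.95 -0.96]
-1 50 p2 [-0.38  0.94  1.47  0.79  1.32 -0.9 ]
-1 50 home [-0.23  0.9   1.57  0.9   1.21 -0.89]
-1 50 out [-0.34  0.93  1.5   0.82  1.29 -0.9 ]
-1 50 outhi [-0.34  0.57  1.44  0.77  1.59 -0.59]
```

```bash
cat > fk.py <<'E'
from h import *
rows=[];rhs=[]
for x in(.45,.6,.75):
  for z in(.1,.3):
    for t in(0,.4):
      Z=np.array([np.sin(t),0,-np.cos(t)]);Y=np.array([0,-1.,0])
      q=manip.solve_ik([x,0,z],R.from_matrix(np.c_[np.cross(Y,Z),Y,Z]).as_rotvec())
      if q is None or abs(q[3])>.05: continue
      a=q[1];b=a+q[2];c=b+q[4];s,k=np.sin,np.cos
      rows+=[[1,0,s(a),s(b),-k(b),s(c)],[0,1,k(a),k(b),s(b),k(c)]];rhs+=[x,z]
par,res,rk,_=np.linalg.lstsq(np.array(rows),np.array(rhs),rcond=None)
if __name__=='__main__': print(len(rhs)//2,par.round(4),res,rk)
a1,d1,L2,L3,e,Lt=par
def arm(q):
    a=q[1];b=a+q[2];u=np.array([np.cos(q[0]),np.sin(q[0])])
    f=lambda r,z:np.r_[r*u,z]
    el=(a1+L2*np.sin(a),d1+L2*np.cos(a)); w=(el[0]+L3*np.sin(b)-e*np.cos(b),el[1]+L3*np.cos(b)+e*np.sin(b))
    return f(*el),f(*w)
E
python3 - <<'E'
from fk import *
print(par.round(4),res)
B=np.array([.527,-.222]); pre=O-.11*D; h1=pre-B
def segd(p,q,c):  # min 3d-ish: sample points, report min height within 9cm horizontally
    P=p+(q-p)*np.linspace(0,1,60)[:,None]; m=np.hypot(*(P[:,:2]-c).T)
    return (P[m<.1,2].min().round(3) if (m<.1).any() else None, m.min().round(3))
for tilt in(35,45):
  for nm,a in dict(lo=(B,h1,.06),touch=(B,h1),m=((B+pre)/2,h1),p1=(pre,h1),p2=(pre,D),home=(O,D),out=(O,D,.1)).items():
    p=pose(*a,tilt=tilt,s=-1); q=manip.solve_ik(*p); el,w=arm(q); c=[.414,-.223]
    print(tilt,nm,el.round(2),w.round(2),'fore',segd(el,w,c),'hand',segd(w,p[0],c),'spare',segd(el,w,[.458,.15]))
E
```

```text
[ 2.000e-04  3.126e-01  5.629e-01  4.849e-01 -7.740e-02  3.133e-01] [1.04021646e-08]
35 lo [ 0.24 -0.3   0.72] [ 0.39 -0.48  0.29] fore (None, np.float64(0.181)) hand (None, np.float64(0.113)) spare (None, np.float64(0.499))
35 touch [ 0.26 -0.27  0.73] [ 0.42 -0.43  0.29] fore (None, np.float64(0.141)) hand (None, np.float64(0.101)) spare (None, np.float64(0.463))
35 m [ 0.31 -0.2   0.74] [ 0.48 -0.31  0.29] fore (np.float64(0.314), np.float64(0.032)) hand (np.float64(0.231), np.float64(0.1)) spare (None, np.float64(0.376))
35 p1 [ 0.35 -0.12  0.74] [ 0.55 -0.18  0.29] fore (np.float64(0.427), np.float64(0.083)) hand (None, np.float64(0.142)) spare (None, np.float64(0.285))
35 p2 [ 0.4  -0.12  0.69] [ 0.67 -0.2   0.29] fore (np.float64(0.578), np.float64(0.093)) hand (None, np.float64(0.254)) spare (None, np.float64(0.277))
35 home [ 0.4  -0.06  0.71] [ 0.66 -0.09  0.29] fore (None, np.float64(0.163)) hand (None, np.float64(0.278)) spare (None, np.float64(0.213))
35 out [ 0.4  -0.11  0.69] [ 0.67 -0.19  0.29] fore (np.float64(0.613), np.float64(0.099)) hand (None, np.float64(0.254))
[... 379 characters left out ...]
.355), np.float64(0.068)) hand (np.float64(0.164), np.float64(0.099)) spare (None, np.float64(0.412))
45 p1 [ 0.37 -0.15  0.71] [ 0.53 -0.22  0.25] fore (np.float64(0.301), np.float64(0.047)) hand (None, np.float64(0.115)) spare (None, np.float64(0.316))
45 p2 [ 0.41 -0.15  0.66] [ 0.67 -0.25  0.25] fore (np.float64(0.517), np.float64(0.066)) hand (None, np.float64(0.254)) spare (None, np.float64(0.306))
45 home [ 0.42 -0.09  0.68] [ 0.66 -0.14  0.25] fore (None, np.float64(0.134)) hand (None, np.float64(0.263)) spare (None, np.float64(0.24))
45 out [ 0.41 -0.15  0.66] [ 0.67 -0.24  0.25] fore (np.float64(0.525), np.float64(0.072)) hand (None, np.float64(0.254)) spare (None, np.float64(0.3))
```

```bash
cat >> h.py <<'E'
B=np.array([.527,-.222]); TILT=42
hd=lambda deg:np.array([np.sin(np.radians(deg)),np.cos(np.radians(deg))])
P=lambda *a,**k:pose(*a,tilt=TILT,s=-1,**k)
E
python3 - <<'E'
from fk import *
for deg in(5,10):
    p=P(B,hd(deg),.05); q=manip.solve_ik(*p); el,w=arm(q); print(w.round(3),p[0].round(3))
pos=manip.get_position(); manip.servo_line([pos[0],pos[1],.42],rate=.25)
manip.command_gripper(.032)
manip.move_to(*P(B,hd(8),.05,.36)); print(manip.get_time())
manip.servo_line(*P(B,hd(8),.05),rate=.15)
manip.servo_line(*P(B,hd(8),.012),rate=.08)
print(manip.get_time(),manip.get_width(),manip.get_contact_force(),manip.get_position(),P(B,hd(8),.012)[0])
s=snap('side','side1.png')['image'][:,:,::-1]; t=snap('top','top1.png')['image'][:,:,::-1]
a=cv2.resize(s[200:350,150:350],None,fx=4,fy=4,interpolation=2)
b=cv2.resize(t[170:320,370:520],None,fx=4,fy=4,interpolation=2)
cv2.imwrite('pics/c2.png',cv2.resize(a,(800,600)));cv2.imwrite('pics/c3.png',cv2.convertScaleAbs(b,alpha=1.6))
E
```

```text
[ 0.492 -0.534  0.266] [ 0.519 -0.317  0.033]
[ 0.465 -0.53   0.266] [ 0.51  -0.316  0.033]
5.1083
8.1667 0.03208417611470727 [ 0.06923534 -0.8818596   0.40287365] [ 0.5191528  -0.27870724  0.03342593] [ 0.51899464 -0.27896108  0.03334919]
```

View pics/c2.png

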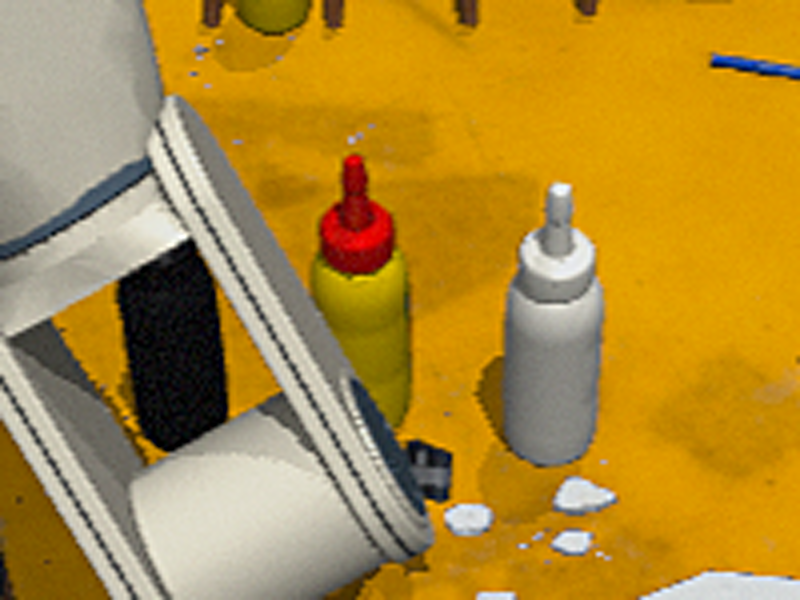

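View pics/c3.png

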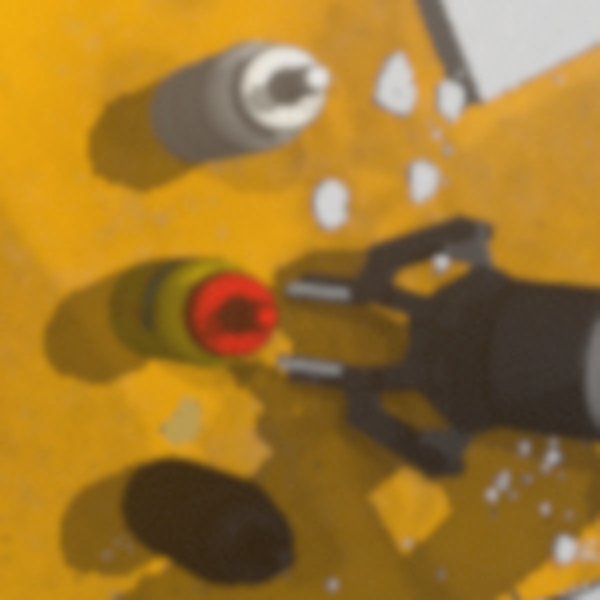

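Upright and aligned: the fingertips, at about (441,241) and (440,261) in the top image, straddle the bottle's axis, and nothing else is touched. Before pushing I'll check how far the wrist stays from the black and white bottles along the curved path.

```bash
cat >> h.py <<'E'
def path(n=9):
    P1=O-.13*D; P2=O-.05*D; out=[]
    for t in np.linspace(0,1,n+1)[1:]:
        c=(1-t)**2*B+2*t*(1-t)*P1+t*t*P2; g=2*(1-t)*(P1-B)+2*t*(P2-P1)
        a=np.degrees(np.arctan2(*g)); out.append((c,min(a,9+3*t)))
    return out
E
python3 - <<'E'
from fk import *
print(ray('top',440.7,251,.022))
K=[.414,-.223];W=[.640,-.235]
def sd(p,q,c):
    X=p+(q-p)*np.linspace(0,1,60)[:,None];m=np.hypot(*(X[:,:2]-c).T);i=m.argmin();return (round(m[i],3),round(X[i,2],2))
for c,a in path()+[(O,np.degrees(np.arctan2(*D)))]:
    p=P(c,hd(a)); q=manip.solve_ik(*p); el,w=arm(q)
    print(c.round(3),round(a,1),'wrist',w.round(2),'K hand',sd(p[0],w,K),'fore',sd(w,el,K),'W hand',sd(p[0],w,W),'fore',sd(w,el,W))
E
```

```text
[ 0.51842659 -0.291197    0.022     ]
[ 0.554 -0.172] 9.3 wrist [ 0.5  -0.43  0.27] K hand (np.float64(0.129), np.float64(0.06)) fore (np.float64(0.1), np.float64(0.62)) W hand (np.float64(0.095), np.float64(0.03)) fore (np.float64(0.238), np.float64(0.31))
[ 0.577 -0.126] 9.7 wrist [ 0.53 -0.39  0.27] K hand (np.float64(0.143), np.float64(0.12)) fore (np.float64(0.065), np.float64(0.6)) W hand (np.float64(0.082), np.float64(0.08)) fore (np.float64(0.189), np.float64(0.27))
[ 0.597 -0.084] 10.0 wrist [ 0.55 -0.35  0.27] K hand (np.float64(0.154), np.float64(0.17)) fore (np.float64(0.032), np.float64(0.59)) W hand (np.float64(0.07), np.float64(0.13)) fore (np.float64(0.144), np.float64(0.27))
[ 0.614 -0.045] 10.3 wrist [ 0.56 -0.31  0.27] K hand (np.float64(0.162), np.float64(0.21)) fore (np.float64(0.003), np.float64(0.58)) W hand (np.float64(0.062), np.float64(0.18)) fore (np.float64(0.106), np.float64(0.27))
[ 0.627 -0.01 ] 10.7 wrist [ 0.58 -0.27  0.27] K hand (np.float64(0.168), np.float64(0.25)) fore (np.float64(0.025), np.float64(0.58)) W hand (np.float64(0.056), np.float64(0.2
[... 448 characters left out ...]
re (np.float64(0.054), np.float64(0.27))
[0.648 0.071] 5.0 wrist [ 0.62 -0.19  0.27] K hand (np.float64(0.21), np.float64(0.27)) fore (np.float64(0.089), np.float64(0.61)) W hand (np.float64(0.044), np.float64(0.27)) fore (np.float64(0.044), np.float64(0.27))
[0.648 0.091] -4.6 wrist [ 0.67 -0.18  0.27] K hand (np.float64(0.256), np.float64(0.27)) fore (np.float64(0.11), np.float64(0.63)) W hand (np.float64(0.065), np.float64(0.27)) fore (np.float64(0.064), np.float64(0.28))
[0.644 0.14 ] -4.6 wrist [ 0.66 -0.13  0.27] K hand (np.float64(0.267), np.float64(0.27)) fore (np.float64(0.142), np.float64(0.64)) W hand (np.float64(0.112), np.float64(0.27)) fore (np.float64(0.112), np.float64(0.27))
```

The 8° heading would bring the wrist too near the white bottle. I'll use a straight push line with the tool heading along it (about 23°), at least 0.1 m from both look-alikes, with less tilt so the wrist rides higher. The fingertips also look shorter than I assumed, about z 0.04 by triangulation. I'll back off, re-aim and find their height by lightly touching the worktop.

```bash
sed -i 's/OFF=.0308/OFF=.032/; s/TILT=42/TILT=37/' h.py
cat >> h.py <<'E'
PRE=O-.075*D; H1=(PRE-B)/np.hypot(*(PRE-B)); A1=np.degrees(np.arctan2(*H1)); AD=np.degrees(np.arctan2(*D))
E
python3 - <<'E'
from fk import *
print(A1,AD)
K=[.414,-.223];W=[.640,-.235]
def sd(p,q,c):
    X=p+(q-p)*np.linspace(0,1,60)[:,None];m=np.hypot(*(X[:,:2]-c).T);m[X[:,2]>.27]=9;i=m.argmin();return (round(float(m[i]),3),round(float(X[i,2]),2))
for c,a,b in[(B,A1,.06),(B,A1,0),((B+PRE)/2,A1,0),(PRE,A1,0),(PRE+.01*D,(A1+AD)/2,0),(PRE+.015*D,AD,0),(O,AD,0)]:
    p=P(c,hd(a),b); q=manip.solve_ik(*p); el,w=arm(q); print(c.round(3),'wrist',w.round(3),'K',sd(p[0],w,K),'W',sd(p[0],w,W))
pos=manip.get_position(); manip.servo_line(P(B,hd(8),.06,z=.025)[0],rate=.1)
manip.servo_line(*P(B,hd(A1),.05,z=.025),rate=.1)
manip.hold(.2); f0=np.array(manip.get_contact_force()); print(f0)
for z in np.arange(.022,-.016,-.003):
    manip.servo_line(P(B,hd(A1),.05,z=z)[0],rate=.04); f=np.array(manip.get_contact_force())-f0
    if f[2]>1.5: break
print('touch z param',z,f,manip.get_position(),P(B,hd(A1),.05,z=z)[0],manip.get_time())
manip.servo_line(P(B,hd(A1),.05,z=z+.004)[0],rate=.04)
E
```

```text
23.1462974528596 -4.587625651789348
[ 0.527 -0.222] wrist [ 0.402 -0.5    0.285] K (0.12, 0.03) W (0.176, 0.03)
[ 0.527 -0.222] wrist [ 0.427 -0.445  0.285] K (0.103, 0.04) W (0.134, 0.03)
[ 0.588 -0.078] wrist [ 0.49  -0.303  0.285] K (0.102, 0.23) W (0.11, 0.13)
[0.65  0.066] wrist [ 0.555 -0.161  0.285] K (0.164, 0.27) W (0.118, 0.27)
[0.649 0.076] wrist [ 0.608 -0.166  0.285] K (0.209, 0.27) W (0.087, 0.27)
[0.649 0.081] wrist [ 0.665 -0.164  0.285] K (0.26, 0.27) W (0.088, 0.27)
[0.644 0.14 ] wrist [ 0.661 -0.104  0.285] K (0.279, 0.27) W (0.146, 0.27)
[-0.468887   -0.52299292 -0.68713091]
touch z param 0.010000000000000002 [0.47780474 0.62457814 1.77789301] [ 0.48949315 -0.30945768  0.0273801 ] [ 0.48956306 -0.30957351  0.02756998] 10.7833
```

Run:
```python
from h import *
for z in(.014,.010,.008,.006,.004,.002,-.001,-.004):
    manip.servo_line(P(B,hd(A1),.05,z=z)[0],rate=.04); manip.hold(.15)
    f=np.mean([manip.get_contact_force() for _ in range(5)],0); print(z,f.round(2))
    if f[2]>4: break
manip.servo_line(P(B,hd(A1),.05,z=.014)[0],rate=.04); manip.hold(.1)
s=snap('side','s2.png')['image'][:,:,::-1]; t=snap('top','t2.png')['image'][:,:,::-1]
a=cv2.resize(s[270:340,190:270],(480,420),interpolation=2); b=cv2.resize(t[210:280,395:448],(318,420),interpolation=2)
cv2.imwrite('pics/c4.png',np.hstack([a,cv2.convertScaleAbs(b,alpha=1.8)])); print(manip.get_time())
```

```text
0.014 [ 1.03  0.27 -0.33]
0.01 [ 0.26  0.37 -0.62]
0.008 [0.05 0.09 0.39]
0.006 [0.49 0.09 0.64]
0.004 [ 0.98 -0.08  0.59]
0.002 [-0.38 -0.61  0.57]
-0.001 [-0.9   0.67  0.22]
-0.004 [ 0.34  0.06 -0.79]
15.0333
```

View pics/c4.png

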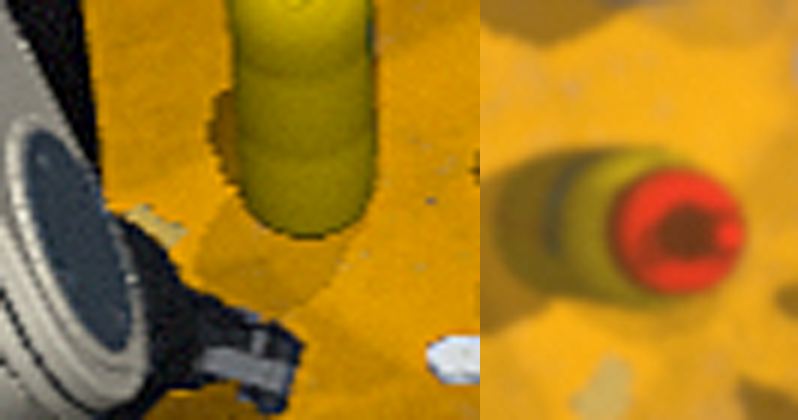

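That touch was noise, with no contact even 13 mm lower, so the tips really are shorter. I'll keep probing with a firmer threshold.

Run:
```python
from h import *
manip.servo_line(P(B,hd(A1),.05,z=-.002)[0],rate=.06)
for z in np.arange(-.004,-.032,-.002):
    manip.servo_line(P(B,hd(A1),.05,z=z)[0],rate=.03); f=np.array(manip.get_contact_force()); print(round(z,3),f.round(1),manip.get_position()[2])
    if f[2]>3: break
manip.servo_line(P(B,hd(A1),.05,z=z+.008)[0],rate=.06); print(manip.get_time())
```

```text
-0.004 [-0.5  0.9 -0.2] 0.013574095561334643
-0.006 [-0.1 -0.3  0.2] 0.011555076432328736
-0.008 [ 0.3 -0.6 -0.4] 0.00947787030074633
-0.01 [ 1.  -0.3 -1. ] 0.007421786733856777
-0.012 [-0.1 -1.  -0.7] 0.00541605021191548
-0.014 [ 0.3  0.3 -0.3] 0.0034464537840762435
-0.016 [-0.1 -0.5  0.1] 0.001444475729038719
-0.018 [-0.1  0.2  0.8] -0.0005305689671441724
-0.02 [-0.5  0.5  0.2] -0.0025717662499084304
-0.022 [-0.8 -0.6  0.4] -0.004564561647985115
-0.024 [-2.  -0.8  6.7] -0.005507589353492725
18.4833
```

The tips touch with the TCP at z = -0.005, so the fingertips are about 14 mm behind the nominal TCP at this opening. That agrees with my triangulation. I'll correct the tool model, reduce the tilt to 33° for wrist clearance, and push slowly.

```bash
sed -i 's/-.022\*Z/+.0145*Z/; s/z=.017/z=.015/; s/TILT=37/TILT=33/' h.py
python3 - <<'E'
from h import *
manip.servo_line(*P(B,hd(A1),.045,z=.02),rate=.08)
manip.servo_line(*P(B,hd(A1),.03),rate=.06)
manip.servo_line(*P(B,hd(A1),-.015),rate=.05)
print(manip.get_time(),manip.get_contact_force())
s=snap('side','s3.png')['image'][:,:,::-1]; t=snap('top','t3.png')['image'][:,:,::-1]
a=cv2.resize(s[210:330,170:290],(400,400),interpolation=2); b=cv2.resize(t[200:300,370:470],(400,400),interpolation=2)
cv2.imwrite('pics/c5.png',np.hstack([a,cv2.convertScaleAbs(b,alpha=1.8)]))
E
```

```text
20.4333 [ 0.39368947 -0.23381953 -0.39740055]
```

View pics/c5.png

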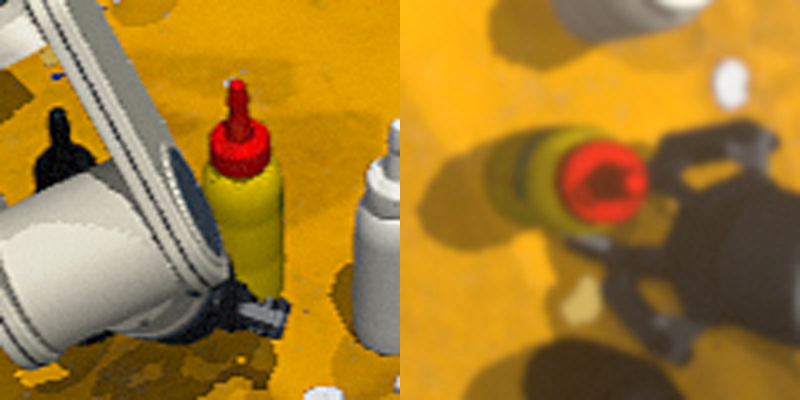

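The bottle has slid about 14 mm in the push direction (cap now near top px (421,245)), is upright and seated between the tips. Now the long push.

Run:
```python
from h import *
for k in(.25,.5,.75,1):
    manip.servo_line(*P(B+(PRE-B)*k,hd(A1)),rate=.05); print(round(manip.get_time(),2),np.round(manip.get_contact_force(),1))
    s=snap('side','s4.png')['image'][:,:,::-1]
t=snap('top','t4.png')['image'][:,:,::-1]
a=cv2.resize(s[130:310,150:330],(400,400),interpolation=2); b=cv2.resize(t[160:260,210:310],(400,400),interpolation=2)
cv2.imwrite('pics/c6.png',np.hstack([a,cv2.convertScaleAbs(b,alpha=1.8)]))
```

```text
21.95 [ 0.2  0.4 -0.2]
23.72 [ 0.1 -0.6 -1.2]
25.48 [-1.6 -0.7  0.3]
27.25 [-0.5 -1.4 -0.4]
```

View pics/c6.png

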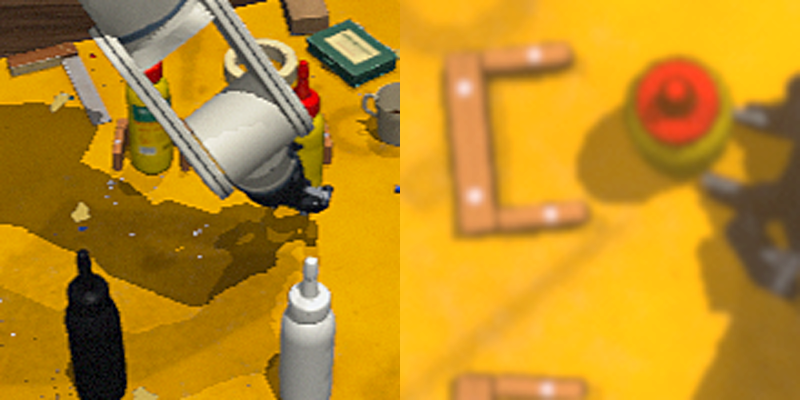

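Run:
```python
from h import *
print(PRE,ray('top',279.5,183.25,.214),ray('top',279.5,185,.165),ray('top',280.75,188.75,.1))
```

```text
[0.65     0.065725] [0.64751898 0.06214768 0.214     ] [0.64963405 0.0629353  0.165     ] [0.64893714 0.06139814 0.1       ]
```

Upright at about (0.649, 0.062), on the stall's axis within about 1 mm and 3.5 mm short of nominal. I'll pivot the tool about the bottle onto the stall axis, then push home, stopping on force.

Run:
```python
from h import *
for k in(.2,.4,.6,.8,1):
    manip.servo_line(*P(PRE+.008*k*D,hd(A1+(AD-A1)*k)),rate=.04)
print(manip.get_time(),np.round(manip.get_contact_force(),1))
manip.servo_line(P(O-.004*D,hd(AD))[0],rate=.04)
for a in np.arange(-.002,.0111,.0015):
    manip.servo_line(P(O+a*D,hd(AD))[0],rate=.02)
    f=-np.array(manip.get_contact_force())[:2]@D; print(round(a,4),round(f,1))
    if f>5: break
manip.hold(.2); print(manip.get_time(),np.round(manip.get_contact_force(),1))
s=snap('side','s5.png')['image'][:,:,::-1]; t=snap('top','t5.png')['image'][:,:,::-1]
a=cv2.resize(s[130:230,220:320],(400,400),interpolation=2); b=cv2.resize(t[150:240,200:290],(400,400),interpolation=2)
cv2.imwrite('pics/c7.png',np.hstack([a,cv2.convertScaleAbs(b,alpha=1.8)]))
```

```text
28.6 [-0.6 -0.9 -0.3]
-0.002 1.2
-0.0005 0.5
0.001 0.9
0.0025 0.6
0.004 2.3
0.0055 9.2
32.025 [-1.  -7.8  0.1]
```

View pics/c7.png

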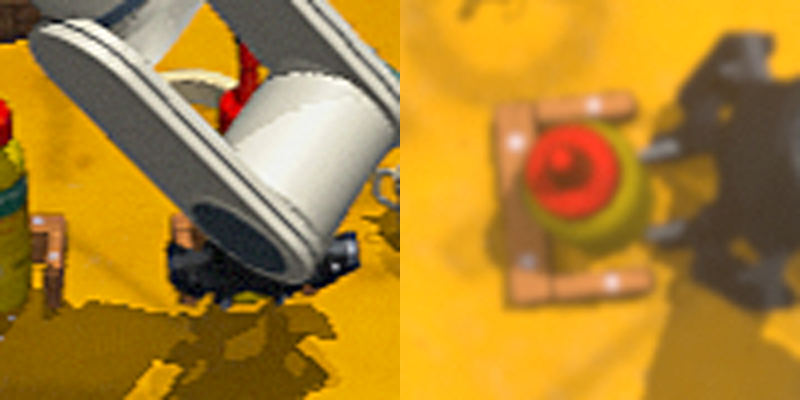

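Run:
```python
from h import *
manip.servo_line(P(O,hd(AD),.02)[0],rate=.05)
manip.servo_line(P(O,hd(AD),.05,z=.045)[0],rate=.1)
manip.servo_line(P(O,hd(AD),.12,z=.25)[0],rate=.15)
q=list(manip.get_joint_positions()); q[0]-=.9; manip.set_joints(q)
s=snap('side','s6.png')['image'][:,:,::-1]; t=snap('top','t6.png')['image'][:,:,::-1]
a=cv2.resize(s[120:220,195:295],(400,400),interpolation=2); b=cv2.resize(t[150:240,200:290],(400,400),interpolation=2)
cv2.imwrite('pics/c8.png',np.hstack([a,cv2.convertScaleAbs(b,alpha=1.8)])); print(manip.get_time(),manip.get_contact_force())
```

```text
37.1 [0.38113538 0.55134614 0.59139904]
```

View pics/c8.png

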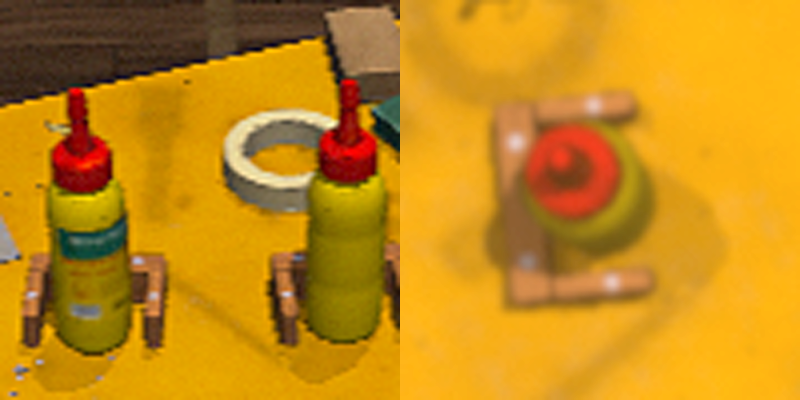

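Run:
```python
from h import *
for n,u,v,z in(('top',237.1,186,.214),('top',200+572/4.444-90,150+170/4.444,.165),('side',281.2,205.3,0),('side',195+349/4,120+81/4,.214)):
    p=ray(n,u,v,z)[:2]; print(n,p.round(4),'along',(p-O)@D,'lat',(p-O)@[.997,.08])
```

```text
top [0.6425 0.1399] along -0.00045647036647785707 lat -0.0015278692781287662
top [0.6434 0.1418] along 0.001346146279058337 lat -0.0005156609835968039
side [0.645  0.1179] along -0.022614793921910056 lat -0.0008512499790657925
side [0.6449 0.1391] along -0.0014603151586331268 lat 0.0008034743039411394
```

The bottle stands upright, centred and home within measuring error, and the spare bottle in the other stall hasn't moved. Handing in.

```bash
python3 -c "
from rig import manip
print(manip.sign_off(),manip.get_time())"
```

```text
the job is handed in; nothing more can be done
the job is handed in; nothing more can be done
```

The yellow glue bottle now stands upright against the back of the empty stall, within about 1.5 mm by the cameras; the arm is clear and the job was handed in at about 37 s, with the spare bottle unmoved and the mug, eraser and tape never approached.

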